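# Clamp a sample tube with the slip-clutch knob

### The arm

A 6-joint arm with a two-finger parallel gripper is mounted at the origin on the work surface. World frame = base frame: x ahead of the robot, y to its left, z up, the work surface at z = 0. Lengths are in m, angles in degrees, forces in N, time in s.
With the tool pointing down it reaches from about 0.3 to 0.95 m from the base axis. Payload 3.1 kg.
Tool frame: the origin (TCP) lies midway between the tips of the shut fingers; the grasp point (between the pads) lies bot.grip_depth behind it (bot.grip_depth is the distance from the TCP to the grasp point, in m); z points along the fingers, y is the line along which they close (so a half turn about z gives the same grasp; the last joint's range is limited). The gripper opens to 85 mm and grips with 20 to 120 N. Pads are 22 mm wide; open, the fingers measure 114 mm over their backs; the gripper's body (76 mm by 85 mm) begins 54 mm behind the grasp point. The pads swing forward as they close: fully open they stand 13 mm farther back than shut.
Start: joints at [70.892, 17.653, 93.61, -0, 68.738, -3.994], TCP at [0.163, 0.603, 0.231] pointing down, gripper open.
Joint ranges: [-175.34, 175.34], [-45.06, 112.39], [2.9, 150.54], [-68.45, 248.45], [3.09, 151.38], [-168.51, 168.51]. Speed limits (degrees/s): [159.86, 159.86, 180, 180, 180, 180].

### API

Orientations are given as [roll, pitch, yaw] about the fixed x, y, z axes, in that order (R = Rz(yaw) Ry(pitch) Rx(roll)).
In Python, from rig import bot gives the robot as it stands.
- The arm moves only by the tool send_rows, never from a script. Its argument "rows" is a list of rows, each a list of 7 numbers: the turn, a rotation vector about the tool's x, y, z in degrees, then the shift along the tool's x, y, z in m, then the opening in per cent of the stroke, from 0 (shut) to 100 (fully open). A call has 1 to 12 rows; each row shifts and turns the commanded pose from where the row before left it, along the tool's axes as they then stand; what a row does not reach is not made up. A row lasts 1/10 s, in which the tool goes at most 50 mm and 8.59 degrees, less where a joint would pass 70% of its speed; a pose out of reach is approached as far as the arm can. A call with a gripper value outside its range is refused whole. The fingers move at their own pace and stop on an object; "grip_force" is the grip in N (left out, the last holds). Time passes only in rows, so rows that do not move let the fingers close. It gives the time, the measured TCP pose, the force, the opening and the grip force at its end, in the units of the state.
- bot.sense(): the state, without advancing time (a new reading comes with each control period).
- bot.snapshot(name): name is "scene" or "top" or "wrist"; returns a dict with "frame" (420x560x3 uint8, red, green, blue), "intrinsics" (3x3 intrinsics, pixels), "rvec" (rotation vector, rad) and "tvec" (3), from world to camera coordinates, as OpenCV has them; the wrist camera has in their place "mount" (4x4, takes a point from camera to tool coordinates, whose origin is the TCP and whose axes are the flange's). Camera axes: x right, y down, z forward; pixel columns grow to the right and rows downward; lengths in m; the calibration is good to about 2 mm. A picture is of the moment at which its call begins: read the wrist's pose just before it. There is no depth.
- bot.job_done(): hands the job in; it is judged then, once.
The state is a dict: "clock": time; "q": joint angles; "qvel": joint speeds; "joint_efforts": joint torques, N m; "ee_pos": TCP position; "orientation": TCP orientation; "contact_force": force on the tool from outside, world axes, zero at the start; "moment": the same for the moment, N m; "finger_gap": finger opening in m; "grip_force": force on a finger pad.
Only numpy, scipy, OpenCV 4.12 (cv2) and the standard library are available. Lean on these libraries where they do the work, as an engineer would, in place of code of your own. Each camera call takes 0.05 s, during which the arm holds its last target. There are 200 camera calls.

### The job

Take the red-capped sample tube from the orange rack and stand it gently in the black socket of the white mixer, let go of it, then turn the mixer's round knob clockwise until its slip clutch gives and clicks, so that the jaw clamps the tube. Let it slip clearly, about an eighth of a turn, and never more than a quarter turn. Leave the knob and tube alone then, and do not disturb the other tubes or the jar.

Things in the scene. Friction and masses are not known exactly. Their poses are not given: they have to be found in the camera images.
- tube_red: Sample tube to clamp: clear, white label, RED cap, round, upright. Body 16 mm diameter; cap 19 mm diameter, 65 to 85 mm above the foot (overall height 85 mm); about 30 g. Origin: centre of the foot; z up along the tube. It stands in one of the first three wells of the rack, foot 5 mm above the table, with 1.5 mm of play all round.
- rack: Orange rack, fixed, 64 (x) x 176 (y) x 45 (z) mm. Four wells 19 mm wide, 40 mm deep in a row along its own y, at y = -63, -21, 21, 63 mm (the last empty). Origin: centre of its underside. Tubes are 42 mm apart, so pinch a cap across the row (along the rack's x). The cap's middle is 80 mm above the table.
- mixer: White mixer fixed to the table, 130 (x) x 250 (y) x 30 (z) mm. Origin: centre of its underside. On top, in its frame: tube socket at y = +58 mm, knob at y = -60 mm, between them a sprung rubber jaw (to 80 mm above table) that slides to +y, to the tube, 12 mm per rad of clockwise turn. Its first gap is hidden, about 10 to 25 mm (0.8 to 2.1 rad of turn): feel or watch for the clutch.
- v_jaw: Fixed aluminium V jaw beyond the socket (on the mixer's +y side), 60 to 80 mm above the table; the moving jaw presses the tube against it with about 18 N while the clutch slips, and about 6 N stays when the knob is let go. Origin: on the socket's axis, 70 mm above the table.
- seat: Black socket block, 44 x 44 x 20 mm, on the mixer: its top is 50 mm above the table. A round hole 19 mm wide, 17 mm deep, upright. More than 25 N between tube and socket block counts as rough.
- seat_floor (a point): Centre of the socket's floor, 33 mm above the table, where the tube's foot must stand. Its axes are those of the mixer.
- knob: Black ribbed round knob, 36 mm diameter, 56 to 86 mm above the table, upright axis; pinch it from above, any direction. Origin: on its axis, at its underside. It turns the collar through a slip clutch: running free takes about 0.08 N m; when the jaw is tight the collar stops and the clutch slips at about 0.30 N m, as a steady drag without sound. Let go, it springs back 0.1 rad or so.
- knob_mark (a point): Point on the knob under its red stripe: 18 mm from the axis, at the knob's lower edge, 56 mm above the table.
- collar_mark (a point): Point 18 mm from the knob's axis, 56 mm above the table, over the red mark on the steel collar (46 mm diameter, 49 to 54 mm above the table) under the knob. The collar drives the jaw. At the start the red marks of knob and collar are in line; the angle a between them is how far the clutch has slipped (distance between the two points = 36 mm x sin(a/2)).
- tube_yellow: Bystander: same tube with a yellow cap, in the rack. Origin: centre of its foot.
- tube_blue: Bystander: same tube with a blue cap, in the rack. Origin: centre of its foot.
- jar: Bystander: jar with yellow lid, 56 mm diameter, 70 mm high, beyond the work. Origin: centre of its underside.

How it is judged (in metres and radians):
On the way, in this order (a step that is already met when the one before it is completed fails the run):
1. the red-capped tube stands on the floor of the socket, let go, before the clutch has slipped (horizontal distance between tube_red and seat_floor below 0.004 m and z of tube_red in the frame of seat_floor below 0.004 m and angle between tube_red's own z axis and vertical below 0.14 rad and contact force between the fingers and tube_red below 0.1 N and not (horizontal distance between knob_mark and collar_mark above 0.0054 m)), for 0.2 s.
2. the clutch slips by at least 0.3 rad while the tube is pressed against the V jaw (horizontal distance between tube_red and seat_floor below 0.004 m and z of tube_red in the frame of seat_floor below 0.004 m and angle between tube_red's own z axis and vertical below 0.14 rad and horizontal distance between knob_mark and collar_mark above 0.0054 m and contact force between tube_red and v_jaw above 2 N), for 0.1 s.
At the end, for the whole second after the job is handed in: The red-capped tube stands in the socket (foot within 4 mm of its floor centre, within 8 degrees of upright), at rest, pressed on the V jaw with over 2 N; the clutch has slipped 0.3 to 1.75 rad (17 to 100 degrees); the other tubes stand in the rack (all of step 2 and horizontal distance between knob_mark and collar_mark below 0.0276 m and linear speed of tube_red below 0.02 m/s and angle between each of tube_yellow, tube_blue's own z axis and vertical below 0.2 rad); the robot touches nothing.
It fails at once if the clutch is slipped more than 1.75 rad (100 degrees) (horizontal distance between knob_mark and collar_mark above 0.0276 m).
It fails at once if the tube is pressed on the socket block with more than 25 N (contact force between tube_red and seat above 25 N).
It fails at once if another tube or the jar is moved by more than 15 mm (distance of any of tube_yellow, tube_blue, jar from where it was at the start of the episode above 0.015 m).
It also fails if it takes over 72 s, if anything falls off the work surface, if the arm or the gripper's body presses on something with over 40 N, if the wrist force passes 120 N, or if a joint passes its speed limit or range.

## Working session

There is one attempt and no reset: what is moved stays moved. The work goes in short steps, Python scripts to look and compute and a tool call to move; the robot and the scene stay as the last step left them, time stands still between calls to the robot, and variables do not carry over. Pictures are saved under pics/ and viewed, at most 10 in all, crops included, and the job is handed in when it is done.

Besides the shell and the picture viewer there is one more tool, called after ">>>" as name(argument=value, ...) on one line, values as JSON. send_rows: Moves the arm, as the interface text tells. Its arguments: {"type":"object","properties":{"rows":{"type":"array"},"grip_force":{"type":"number"}},"required":["rows"]}

```bash
mkdir -p pics; ls; python3 - <<'E'
from rig import bot
import cv2
s=bot.sense();print(s,bot.grip_depth)
for n in("top","scene"):
    d=bot.snapshot(n);cv2.imwrite(f"pics/{n}0.png",d["frame"][:,:,::-1]);print(n,d["intrinsics"].tolist(),d["rvec"],d["tvec"])
E
```

```text
pics
{'clock': 0.0, 'q': array([ 7.08917739e+01,  1.77061978e+01,  9.36906568e+01,  2.17530538e-04,
        6.87361296e+01, -3.99288981e+00]), 'qvel': array([ 0.17342473, -0.0017027 ,  0.01110661,  0.07714602,  0.11905635,
       -0.06424684]), 'joint_efforts': array([-5.80043525e-05, -4.15249908e+01, -2.76665175e+01, -1.76377644e-04,
        1.01423106e-02, -2.63107530e-06]), 'ee_pos': array([0.16272408, 0.60258828, 0.23001922]), 'orientation': array([-1.79867353e+02, -9.46208582e-03,  1.64884574e+02]), 'contact_force': array([-0.67029562, -0.52438753,  0.12572384]), 'moment': array([-0.03235035,  0.00505916,  0.01008931]), 'grip_force': 0.0, 'finger_gap': 0.08506908463746508} 0.0187
top [[501.6652972408075, 0.0, 276.2184724370224], [0.0, 501.6652972408075, 212.84190656053738], [0.0, 0.0, 1.0]] [ 2.11996907 -2.13367258  0.182437  ] [-5.84774463e-04  6.56390334e-01  8.44516341e-01]
scene [[474.3432994641741, 0.0, 282.2681389932296], [0.0, 474.3432994641741, 209.6180270340768], [0.0, 0.0, 1.0]] [ 1.17641486  2.18600701 -1.06313273] [ 0.35942295 -0.27579351  1.25096723]
```

View pics/top0.png

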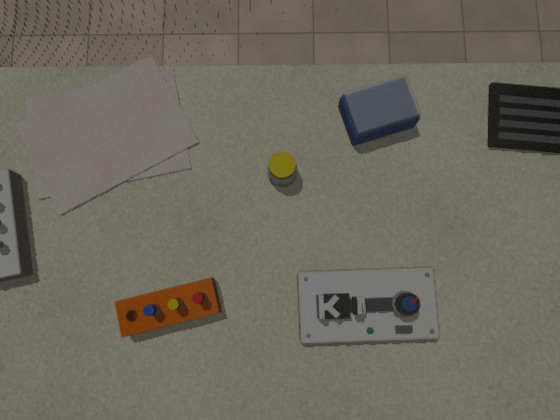

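View pics/scene0.png

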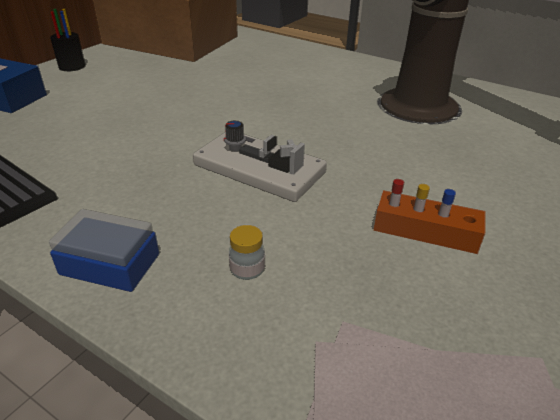

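The top view shows the rack (red cap ≈(198,298), yellow (174,304), blue (151,310)) and the mixer (socket ≈(335,306), knob ≈(407,304)). The scene view agrees. I'll enlarge both.

```bash
cat > h.py <<'E'
import numpy as np, cv2
from rig import bot
def ray2z(d,u,v,z):
    R=cv2.Rodrigues(np.array(d["rvec"]))[0];t=np.array(d["tvec"]).ravel()
    c=-R.T@t; r=R.T@np.linalg.inv(d["intrinsics"])@[u,v,1]
    return c+r*(z-c[2])/r[2]
def proj(d,p):
    return cv2.projectPoints(np.array(p,float).reshape(-1,3),np.array(d["rvec"]),np.array(d["tvec"]),np.array(d["intrinsics"]),None)[0].reshape(-1,2)
E
python3 - <<'E'
from h import *
d=bot.snapshot("top");f=np.ascontiguousarray(d["frame"][:,:,::-1])
a=cv2.resize(f[260:360,290:450],None,fx=5,fy=5,interpolation=cv2.INTER_CUBIC)
b=cv2.resize(f[270:345,110:230],None,fx=6,fy=6,interpolation=cv2.INTER_CUBIC)
cv2.imwrite("pics/a.png",a);cv2.imwrite("pics/b.png",b)
for u,v,z in [(198,298,.09),(174,304,.09),(151,310,.09),(407,303,.086),(335,306,.05),(282,163,.07)]: print(ray2z(d,u,v,z).round(4))
# mixer corners approx at z=.03 by mask later
R=cv2.Rodrigues(d["rvec"])[0];print((-R.T@d["tvec"]).round(3))
E
```

```text
[0.5059 0.1277 0.09  ]
[0.4961 0.1679 0.09  ]
[0.4865 0.2062 0.09  ]
[ 0.4955 -0.2245  0.086 ]
[ 0.4909 -0.107   0.05  ]
[ 0.7456 -0.0159  0.07  ]
[ 0.498 -0.009  0.947]
```

View pics/a.png

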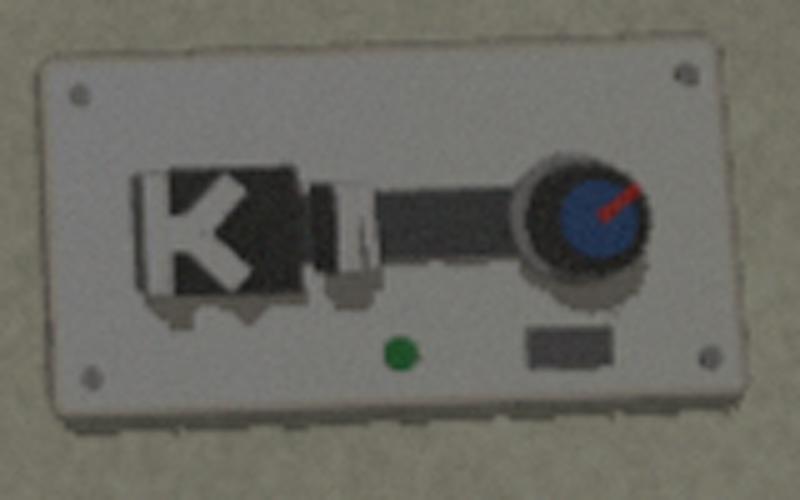

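View pics/b.png

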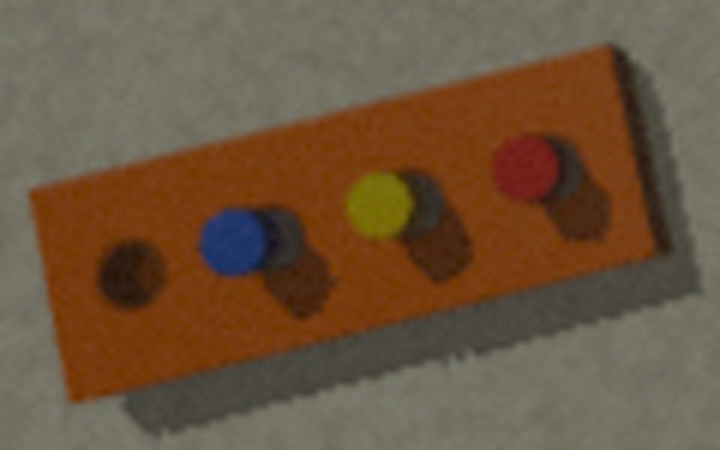

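In the enlarged crops, the knob top centre is at (601,218) and the red stripe points to the upper right. The socket block spans (165..300,168..297), and the red cap is at (526,167). Computing poses next.

```bash
python3 - <<'E'
from h import *
d=bot.snapshot("top")
A=lambda u,v,z:ray2z(d,290+(u+.5)/5-.5,260+(v+.5)/5-.5,z)
B=lambda u,v,z:ray2z(d,110+(u+.5)/6-.5,270+(v+.5)/6-.5,z)
m=np.array([A(*p,.03) for p in [(40,58),(718,38),(745,390),(55,413)]]);print("mix",m.round(4).tolist(),m.mean(0))
s=np.array([A(*p,.03) for p in [(80,95),(686,74),(711,357),(92,378)]]);c=s.mean(0);print("screws",s.round(4).tolist(),c)
yv=(s[0]+s[3]-s[1]-s[2])[:2];yv/=np.linalg.norm(yv);print("ydir",yv,np.degrees(np.arctan2(-yv[0],yv[1])))
print("seat",c[:2]+.058*yv,"knob",c[:2]-.06*yv,"knobtop",A(601,218,.086))
k=np.array([B(*p,.09) for p in [(526,167),(380,205),(235,243)]]);print("caps",k)
r=np.array([B(*p,.045) for p in [(30,190),(613,43),(660,250),(72,400)]]);print("rack",r.mean(0))
yv=(r[0]+r[3]-r[1]-r[2])[:2];print(np.linalg.norm(yv)/2,np.degrees(np.arctan2(-yv[0],yv[1])))
yv/=np.linalg.norm(yv);print("wells",[(r.mean(0)[:2]+yv*w).round(4) for w in(-.063,-.021,.021)])
w=bot.snapshot("wrist");print(w["mount"],w["intrinsics"])
E
```

```text
mix [[0.5534, -0.0429, 0.03], [0.559, -0.2894, 0.03], [0.4346, -0.2914, 0.03], [0.428, -0.0465, 0.03]] [ 0.49374147 -0.16755422  0.03      ]
screws [[0.5399, -0.0572, 0.03], [0.5461, -0.277, 0.03], [0.4461, -0.28, 0.03], [0.44, -0.0599, 0.03]] [ 0.49302149 -0.1685346   0.03      ]
ydir [-0.02780535  0.99961336] 1.5933345027626644
seat [ 0.49140878 -0.11055702] knob [ 0.49468981 -0.2285114 ] knobtop [ 0.49510882 -0.22919995  0.086     ]
caps [[0.50683067 0.12897341 0.09      ]
 [0.49656959 0.16971058 0.09      ]
 [0.48634593 0.21001247 0.09      ]]
rack [0.49224512 0.18938708 0.045     ]
0.17651577461507859 13.775122897471203
wells [array([0.5072, 0.1282]), array([0.4972, 0.169 ]), array([0.4872, 0.2098])]
[[-8.49110153e-04 -9.49692890e-01 -3.13181566e-01  7.98635876e-02]
 [ 9.99999056e-01 -4.67996821e-04 -1.29208147e-03  9.38090570e-04]
 [ 1.08051261e-03 -3.13182367e-01  9.49692391e-01 -1.42291424e-01]
 [ 0.00000000e+00  0.00000000e+00  0.00000000e+00  1.00000000e+00]] [[360.79134933   0.         276.94194406]
 [  0.         360.79134933 208.44213108]
 [  0.           0.           1.        ]]
```

```bash
cat >> h.py <<'E'
from scipy.spatial.transform import Rotation as Ro
def plan(pos,yaw=None):
    "turn about tool (deg), and shift in tool axes after the turn, to reach a downward pose at pos"
    s=bot.sense();R0=Ro.from_euler('xyz',s["orientation"],degrees=True)
    y=s["orientation"][2] if yaw is None else yaw
    R1=Ro.from_euler('xyz',[180,0,y],degrees=True)
    print("clock",round(s["clock"],2),"at",s["ee_pos"].round(4),s["orientation"].round(2),"q6",s["q"][5].round(1),"F",s["contact_force"].round(1),"M",s["moment"].round(3),"gap",round(s["finger_gap"],4))
    print("turn",(R0.inv()*R1).as_rotvec(degrees=True).round(2),"shift",R1.inv().apply(np.array(pos)-s["ee_pos"]).round(4))
E
python3 -c "
from h import *
plan([.507,.1285,.23],103.8)"
```

```text
clock 0.25 at [0.1629 0.603  0.2307] [-179.94   -0.    164.89] q6 -4.0 F [-0.2 -0.4 -0.4] M [0.013 0.034 0.023] gap 0.0856
turn [-6.000e-02  3.000e-02  6.109e+01] shift [-0.5429  0.221   0.0007]
```

>>> send_rows(rows=[[0, 0, 7.64, 0, 0, 0, 100], [0, 0, 7.64, 0, 0, 0, 100], [0, 0, 7.64, 0, 0, 0, 100], [0, 0, 7.64, 0, 0, 0, 100], [0, 0, 7.64, 0, 0, 0, 100], [0, 0, 7.64, 0, 0, 0, 100], [0, 0, 7.64, 0, 0, 0, 100], [0, 0, 7.64, 0, 0, 0, 100]])

```text
clock: 1.05
ee_pos: [0.1629, 0.6032, 0.231]
orientation: [-180.0, 0.0, 103.4]
contact_force: [0.4, 0.2, -0.4]
finger_gap: 0.0855
grip_force: 0.0
```

>>> send_rows(rows=[[0, 0, 0, -0.045, 0.0184, 0, 100], [0, 0, 0, -0.045, 0.0184, 0, 100], [0, 0, 0, -0.045, 0.0184, 0, 100], [0, 0, 0, -0.045, 0.0184, 0, 100], [0, 0, 0, -0.045, 0.0184, 0, 100], [0, 0, 0, -0.045, 0.0184, 0, 100], [0, 0, 0, -0.045, 0.0184, 0, 100], [0, 0, 0, -0.045, 0.0184, 0, 100], [0, 0, 0, -0.045, 0.0184, 0, 100], [0, 0, 0, -0.045, 0.0184, 0, 100], [0, 0, 0, -0.045, 0.0184, 0, 100], [0, 0, 0, -0.045, 0.0184, 0, 100]])

```text
clock: 2.25
ee_pos: [0.5068, 0.1296, 0.2315]
orientation: [180.0, -0.0, 103.8]
contact_force: [0.4, 1.4, 0.4]
finger_gap: 0.0854
grip_force: 0.0
```

```bash
cat >> h.py <<'E'
def wcam(name=None):
    s=bot.sense();w=bot.snapshot("wrist")
    T=np.eye(4);T[:3,:3]=Ro.from_euler('xyz',s["orientation"],degrees=True).as_matrix();T[:3,3]=s["ee_pos"]
    C=np.linalg.inv(T@np.array(w["mount"]))
    d=dict(intrinsics=np.array(w["intrinsics"]),rvec=cv2.Rodrigues(C[:3,:3])[0],tvec=C[:3,3])
    f=np.ascontiguousarray(w["frame"][:,:,::-1]);d["frame"]=f
    if name: cv2.imwrite(f"pics/{name}.png",f)
    return d
E
python3 -c "
from h import *
plan([.507,.1285,.23],103.8)
d=wcam('w1');print(proj(d,[[.507,.1285,.09],[.4967,.1695,.09],[.4866,.21,.09],[.507,.1285,.06]]))
h=cv2.cvtColor(d['frame'],cv2.COLOR_BGR2HSV)
m=(((h[...,0]<6)|(h[...,0]>174))&(h[...,1]>150)&(h[...,2]>50)).astype(np.uint8)
n,l,st,c=cv2.connectedComponentsWithStats(m);print([(st[i],c[i]) for i in range(1,n) if st[i][4]>80])"
```

```text
clock 2.25 at [0.5068 0.1296 0.2315] [ 1.7997e+02 -1.0000e-02  1.0375e+02] q6 -4.2 F [0.4 1.4 0.4] M [ 0.022  0.01  -0.04 ] gap 0.0854
turn [ 0.03 -0.01 -0.05] shift [-0.0011 -0.0001  0.0015]
[[275.82896463 194.82155913]
 [275.39830766 142.81337928]
 [275.02820417  86.42308772]
 [275.92278231 185.52285496]]
[(array([267, 177,  22,  26, 452], dtype=int32), array([277.46238938, 189.26548673]))]
```

View pics/w1.png

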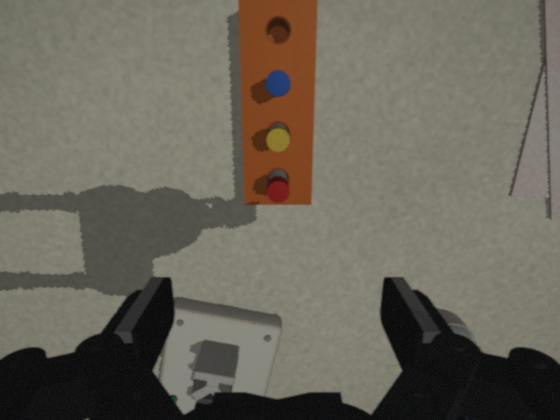

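The wrist view shows the red cap at (277,190), about 4 px from the prediction of (276,195), which is within calibration. Gripper is centred over the rack row. Descending.

>>> send_rows(rows=[[0, 0, 0, 0, 0, 0.04, 100], [0, 0, 0, 0, 0, 0.04, 100], [0, 0, 0, 0, 0, 0.02, 100], [0, 0, 0, 0, 0, 0, 100], [0, 0, 0, 0, 0, 0, 100]])

```text
clock: 2.8
ee_pos: [0.506, 0.1316, 0.1315]
orientation: [-180.0, 0.0, 103.8]
contact_force: [-0.1, 0.1, -0.0]
finger_gap: 0.0857
grip_force: 0.0
```

```bash
python3 -c "
from h import *
plan([.507,.129,.0615],103.8)
d=wcam('w2');print(proj(d,[[.507,.1287,.09],[.4967,.1695,.09],[.4866,.21,.09]]))
h=cv2.cvtColor(d['frame'],cv2.COLOR_BGR2HSV)
m=(((h[...,0]<6)|(h[...,0]>174))&(h[...,1]>150)&(h[...,2]>50)).astype(np.uint8)
n,l,st,c=cv2.connectedComponentsWithStats(m);print([(st[i],c[i]) for i in range(1,n) if st[i][4]>80])"
```

```text
clock 2.8 at [0.506  0.1316 0.1315] [-179.99    0.    103.77] q6 -4.0 F [-0.1  0.1 -0. ] M [-0.029  0.022 -0.041] gap 0.0857
turn [-0.01  0.   -0.03] shift [-0.0028  0.0003  0.07  ]
[[276.01817789 248.07419576]
 [275.32663808 174.04844304]
 [274.78628099  89.54312405]]
[(array([ 262,  218,   34,   40, 1038], dtype=int32), array([278.49614644, 237.83429672]))]
```

View pics/w2.png

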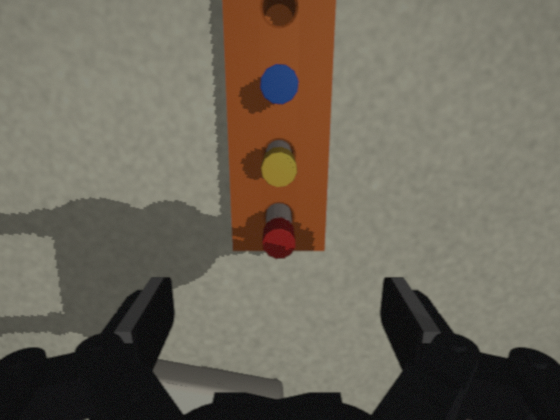

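Red cap top at (279,240), predicted 248, so the two cameras disagree by about 3 mm. I'll take a point in between; the 22 mm pads tolerate it.

>>> send_rows(rows=[[0, 0, 0, -0.0012, 0.0008, 0.02, 100], [0, 0, 0, 0, 0, 0.025, 100], [0, 0, 0, 0, 0, 0.025, 100], [0, 0, 0, 0, 0, 0, 100], [0, 0, 0, 0, 0, 0, 35], [0, 0, 0, 0, 0, 0, 35], [0, 0, 0, 0, 0, 0, 35], [0, 0, 0, 0, 0, 0, 35]], grip_force=20)

```text
clock: 3.65
ee_pos: [0.5081, 0.1307, 0.0626]
orientation: [179.9, 0.0, 103.8]
contact_force: [0.2, 1.0, 0.1]
finger_gap: 0.03
grip_force: 0.0
```

```bash
python3 -c "
from h import *
plan([.507,.129,.0615],103.8)
d=wcam('w3')"
```

```text
clock 3.65 at [0.5081 0.1307 0.0626] [1.7985e+02 1.0000e-02 1.0377e+02] q6 -4.1 F [0.2 1.  0.1] M [-0.088  0.049  0.001] gap 0.03
turn [ 0.15  0.01 -0.03] shift [-0.0014 -0.0015  0.0011]
```

View pics/w3.png

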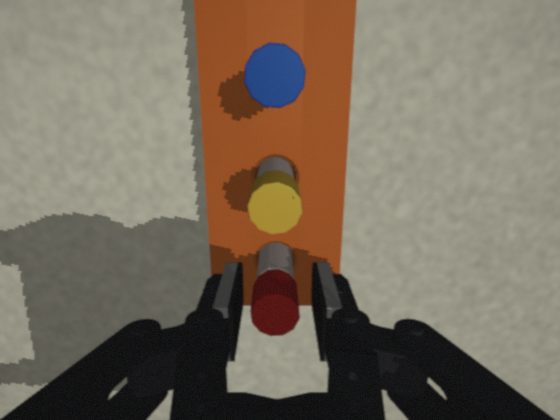

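The red cap (275,305) sits centred between the pads (228..326). Closing and lifting.

>>> send_rows(rows=[[0, 0, 0, 0, 0, 0, 0], [0, 0, 0, 0, 0, 0, 0], [0, 0, 0, 0, 0, 0, 0], [0, 0, 0, 0, 0, 0, 0], [0, 0, 0, 0, 0, 0, 0]], grip_force=25)

```text
clock: 4.2
ee_pos: [0.5075, 0.1305, 0.0619]
orientation: [180.0, 0.0, 103.8]
contact_force: [-0.7, 0.9, 5.4]
finger_gap: 0.018
grip_force: 24.5
```

>>> send_rows(rows=[[0, 0, 0, 0, 0, -0.015, 0], [0, 0, 0, 0, 0, -0.03, 0], [0, 0, 0, 0, 0, -0.03, 0], [0, 0, 0, 0, 0, -0.03, 0], [0, 0, 0, 0, 0, -0.02, 0], [0, 0, 0, 0, 0, 0, 0], [0, 0, 0, 0, 0, 0, 0]])

```text
clock: 4.9
ee_pos: [0.5066, 0.1304, 0.1856]
orientation: [-180.0, -0.0, 103.8]
contact_force: [1.0, -0.4, -1.0]
finger_gap: 0.0183
grip_force: 24.8
```

```bash
python3 -c "
from h import *
plan([.4914,-.1085,.1875],91.6)"
```

```text
clock 4.9 at [0.5066 0.1304 0.1856] [-179.98   -0.    103.77] q6 -4.1 F [ 1.  -0.4 -1. ] M [-0.062 -0.019  0.008] gap 0.0183
turn [-0.02  0.   12.17] shift [-0.2384 -0.0219 -0.0019]
```

>>> send_rows(rows=[[0, 0, 6.08, 0, 0, 0, 0], [0, 0, 6.08, 0, 0, 0, 0], [0, 0, 0, -0.045, -0.004, 0, 0], [0, 0, 0, -0.045, -0.004, 0, 0], [0, 0, 0, -0.045, -0.004, 0, 0], [0, 0, 0, -0.045, -0.004, 0, 0], [0, 0, 0, -0.045, -0.004, 0, 0], [0, 0, 0, -0.045, -0.002, 0, 0], [0, 0, 0, -0.035, 0, 0, 0], [0, 0, 0, 0, 0, 0, 0], [0, 0, 0, 0, 0, 0, 0]])

```text
clock: 6.0
ee_pos: [0.492, -0.175, 0.1839]
orientation: [-179.8, -0.1, 91.5]
contact_force: [0.5, 0.3, -0.6]
finger_gap: 0.0178
grip_force: 24.8
```

```bash
python3 -c "
from h import *
plan([.4914,-.109,.1875],91.6)
d=wcam();print(proj(d,[[.4914,-.1106,.05],[.4914,-.1106,.08],[.4948,-.2288,.086]]))
cv2.imwrite('pics/w4.png',cv2.resize(d['frame'][150:400,110:440],None,fx=2.4,fy=2.4,interpolation=cv2.INTER_CUBIC))"
```

```text
clock 6.0 at [ 0.492  -0.175   0.1839] [-1.7978e+02 -1.4000e-01  9.1470e+01] q6 -25.9 F [ 0.5  0.3 -0.6] M [ 0.04  -0.019 -0.005] gap 0.0178
turn [-0.22 -0.14 -0.13] shift [ 0.066   0.0013 -0.0036]
[[278.16023825 113.30372102]
 [278.11550489 116.07403536]
 [278.57081139 279.12126532]]
```

View pics/w4.png

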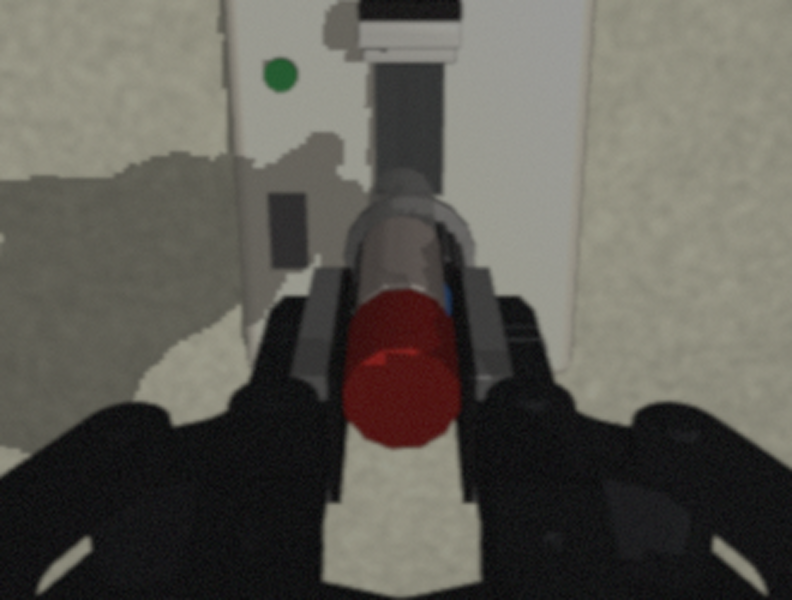

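The tube is held straight (cap top ≈(277,317) full-frame), with the socket above my crop. Cropping there.

```bash
python3 -c "
from h import *
d=wcam()
cv2.imwrite('pics/w5.png',cv2.resize(d['frame'][50:200,180:380],None,fx=4,fy=4,interpolation=cv2.INTER_CUBIC))
from math import *
c=proj(d,[[.4914,-.1106,.05],[.4914,-.1106,.08]]);print((c-[180,50])*4)
Y=np.array([-.0278,.9996]);X=np.array([.9996,.0278]);s=np.array([.4914,-.1106])
print(((proj(d,[[*(s+a*X*.022+b*Y*.022),.05] for a,b in((-1,-1),(1,-1),(1,1),(-1,1))])-[180,50])*4).round(1))"
```

```text
[[392.00201594 257.65745738]
 [391.79986951 269.26001673]]
[[276.7 376.8]
 [507.5 376.6]
 [513.4 132.2]
 [270.5 132.6]]
```

View pics/w5.png

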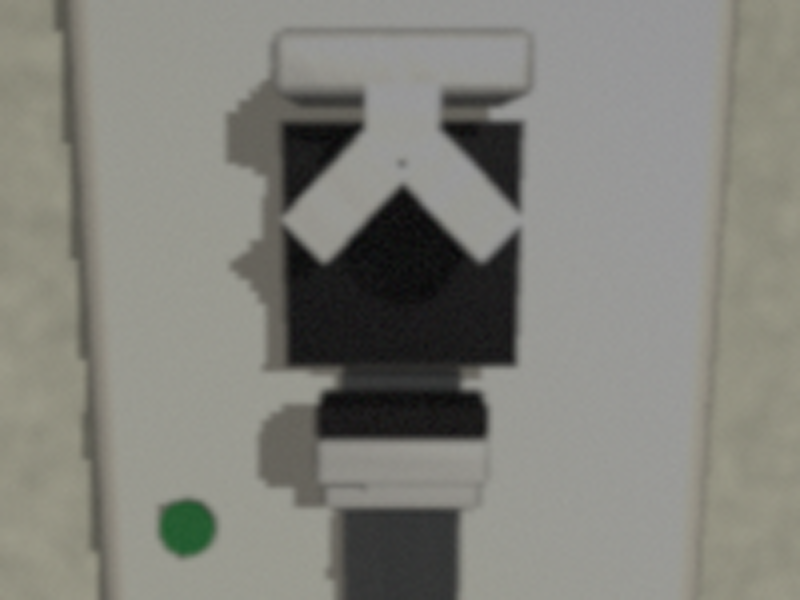

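The socket block corners are at (288,365),(516,365),(524,122),(282,122) in this crop, about 2 mm off the top-camera prediction in x and y. I'll now compare tube and socket in the wrist camera alone.

```bash
python3 -c "
from h import *
from scipy.optimize import least_squares
w=bot.snapshot('wrist');M=np.array(w['mount']);K=np.array(w['intrinsics'])
def tool(u,v,z):
    r=M[:3,:3]@np.linalg.inv(K)@[u,v,1];c=M[:3,3];return c+r*(z-c[2])/r[2]
print('cap',tool(402/2.4+110,400/2.4+150,-.0285)*1e3,'foot',tool(403/2.4+110,198/2.4+150,.0568)*1e3)
s=bot.sense();print(s['ee_pos'],s['orientation'])
C=[(288,365),(516,365),(524,122),(282,122)]
P=np.array([tool(180+u/4,50+v/4,.1839-.05) for u,v in C]);print(P*1e3,P.mean(0)*1e3)
# V jaw apex symmetric col check
print('vjaw wings tips', tool(180+282/4,50+220/4,.1039)*1e3, tool(180+522/4,50+220/4,.1039)*1e3)
d=bot.snapshot('top');
cv2.imwrite('pics/t2.png',d['frame'][:,:,::-1])
"
```

```text
cap [  1.46235231   0.91181852 -28.5       ] foot [ 0.21937682  1.26112199 56.8       ]
[ 0.49274219 -0.1735713   0.18498649] [-1.79867282e+02 -8.75072276e-02  9.16748033e+01]
[[ 43.54077701 -18.2466627  133.9       ]
 [ 43.50545911  25.04621246 133.9       ]
 [ 87.0019599   25.31247004 133.9       ]
 [ 87.03944314 -18.34743076 133.9       ]] [ 65.27190979   3.44114726 133.9       ]
vjaw wings tips [ 71.23854134 -16.62911559 103.9       ] [ 71.20538392  22.75888273 103.9       ]
```

Tool-frame shift to the socket: wrist gives (64.6, 2.2) mm, top gives (65.5, 1.2) mm, so I use (65, 1.7).

>>> send_rows(rows=[[0, 0, 0, 0.03, 0.0017, 0, 0], [0, 0, 0, 0.025, 0, 0, 0], [0, 0, 0, 0.01, 0, 0, 0], [0, 0, 0, 0, 0, 0, 0], [0, 0, 0, 0, 0, 0.025, 0], [0, 0, 0, 0, 0, 0.025, 0], [0, 0, 0, 0, 0, 0.015, 0], [0, 0, 0, 0, 0, 0.008, 0], [0, 0, 0, 0, 0, 0, 0], [0, 0, 0, 0, 0, 0, 0]])

```text
clock: 7.2
ee_pos: [0.4941, -0.1105, 0.1138]
orientation: [179.9, 0.0, 91.6]
contact_force: [0.4, -0.1, -0.6]
finger_gap: 0.0181
grip_force: 25.2
```

>>> send_rows(rows=[[0, 0, 0, 0, 0, 0.002, 0], [0, 0, 0, 0, 0, 0.002, 0], [0, 0, 0, 0, 0, 0.002, 0], [0, 0, 0, 0, 0, 0, 0]])

```text
clock: 7.6
ee_pos: [0.4934, -0.1099, 0.1072]
orientation: [-180.0, -0.0, 91.6]
contact_force: [-1.0, 0.3, -0.9]
finger_gap: 0.0181
grip_force: 25.2
```

>>> send_rows(rows=[[0, 0, 0, 0, 0, 0.001, 0], [0, 0, 0, 0, 0, 0.001, 0], [0, 0, 0, 0, 0, 0.001, 0], [0, 0, 0, 0, 0, 0, 0]])

```text
clock: 8.0
ee_pos: [0.4933, -0.11, 0.1041]
orientation: [-180.0, -0.0, 91.6]
contact_force: [-0.2, 0.7, 0.4]
finger_gap: 0.0183
grip_force: 25.2
```

>>> send_rows(rows=[[0, 0, 0, 0, 0, 0.001, 0], [0, 0, 0, 0, 0, 0.001, 0], [0, 0, 0, 0, 0, 0, 0]])

```text
clock: 8.3
ee_pos: [0.4933, -0.11, 0.1021]
orientation: [-180.0, -0.0, 91.6]
contact_force: [0.2, 1.0, -0.8]
finger_gap: 0.018
grip_force: 25.2
```

No contact and the foot should be about 5 mm inside the hole. Continuing.

>>> send_rows(rows=[[0, 0, 0, 0, 0, 0.002, 0], [0, 0, 0, 0, 0, 0.002, 0], [0, 0, 0, 0, 0, 0.002, 0], [0, 0, 0, 0, 0, 0, 0]])

```text
clock: 8.7
ee_pos: [0.4931, -0.1099, 0.0959]
orientation: [-180.0, -0.0, 91.6]
contact_force: [-0.2, 0.7, -0.4]
finger_gap: 0.0184
grip_force: 25.2
```

>>> send_rows(rows=[[0, 0, 0, 0, 0, 0.001, 0], [0, 0, 0, 0, 0, 0.001, 0], [0, 0, 0, 0, 0, 0.001, 0], [0, 0, 0, 0, 0, 0, 0]])

```text
clock: 9.1
ee_pos: [0.4933, -0.11, 0.0931]
orientation: [-180.0, -0.0, 91.6]
contact_force: [0.0, -0.3, -0.5]
finger_gap: 0.0185
grip_force: 25.2
```

```bash
python3 -c "
from h import *
for i in range(3): plan([.4914,-.109,.09]); bot.snapshot('top')"
```

```text
clock 9.1 at [ 0.4933 -0.11    0.0931] [-179.99   -0.     91.61] q6 -19.1 F [ 0.  -0.3 -0.5] M [0.076 0.016 0.032] gap 0.0185
turn [-0.01 -0.    0.  ] shift [ 0.001  -0.0019  0.0031]
clock 9.15 at [ 0.4934 -0.11    0.0932] [-179.99   -0.     91.6 ] q6 -19.1 F [-0.2  0.3 -0.2] M [ 0.039 -0.003 -0.041] gap 0.0178
turn [-0.01 -0.    0.  ] shift [ 0.0011 -0.002   0.0032]
clock 9.2 at [ 0.4935 -0.11    0.0933] [179.99   0.    91.61] q6 -19.1 F [ 0.3 -0.5 -1.1] M [-0.023  0.039 -0.047] gap 0.018
turn [0.01 0.   0.  ] shift [ 0.0011 -0.0021  0.0033]
```

Tube is deep in the hole with no side force. About 3 mm to go.

>>> send_rows(rows=[[0, 0, 0, 0, 0, 0.001, 0], [0, 0, 0, 0, 0, 0.0005, 0], [0, 0, 0, 0, 0, 0.0005, 0], [0, 0, 0, 0, 0, 0, 0]])

```text
clock: 9.65
ee_pos: [0.4934, -0.11, 0.0912]
orientation: [-180.0, -0.0, 91.6]
contact_force: [-1.1, 0.7, -0.5]
finger_gap: 0.0182
grip_force: 25.2
```

>>> send_rows(rows=[[0, 0, 0, 0, 0, 0.0005, 0], [0, 0, 0, 0, 0, 0.0005, 0], [0, 0, 0, 0, 0, 0, 0]])

```text
clock: 9.95
ee_pos: [0.4934, -0.11, 0.0902]
orientation: [-180.0, -0.0, 91.6]
contact_force: [0.3, -0.5, -0.3]
finger_gap: 0.0178
grip_force: 25.2
```

>>> send_rows(rows=[[0, 0, 0, 0, 0, 0.0005, 0], [0, 0, 0, 0, 0, 0.0003, 0], [0, 0, 0, 0, 0, 0, 0]])

```text
clock: 10.25
ee_pos: [0.4936, -0.1101, 0.0899]
orientation: [180.0, 0.0, 91.6]
contact_force: [-0.6, 0.8, 4.4]
finger_gap: 0.0182
grip_force: 25.5
```

>>> send_rows(rows=[[0, 0, 0, 0, 0, 0.0005, 0], [0, 0, 0, 0, 0, 0.0003, 0], [0, 0, 0, 0, 0, 0, 0]])

```text
clock: 10.55
ee_pos: [0.4939, -0.1102, 0.0899]
orientation: [180.0, 0.0, 91.6]
contact_force: [-3.0, -0.0, 8.3]
finger_gap: 0.0178
grip_force: 26.0
```

The foot is on the floor (8 N). Releasing.

>>> send_rows(rows=[[0, 0, 0, 0, 0, -0.0008, 0], [0, 0, 0, 0, 0, 0, 40], [0, 0, 0, 0, 0, 0, 40], [0, 0, 0, 0, 0, 0, 55], [0, 0, 0, 0, 0, 0, 55], [0, 0, 0, 0, 0, -0.01, 55], [0, 0, 0, 0, 0, -0.03, 60], [0, 0, 0, 0, 0, -0.04, 60], [0, 0, 0, 0, 0, -0.02, 60], [0, 0, 0, 0, 0, 0, 60]])

```text
clock: 11.55
ee_pos: [0.4967, -0.111, 0.1942]
orientation: [179.5, 0.2, 91.6]
contact_force: [0.6, 0.2, -0.0]
finger_gap: 0.0513
grip_force: 0.0
```

```bash
python3 -c "
from h import *
plan([.4955,-.2285,.19])
d=bot.snapshot('top');f=d['frame'][:,:,::-1]
f2=bot.snapshot('scene')['frame'][:,:,::-1]
a=cv2.resize(f[260:350,290:450],(800,450),interpolation=cv2.INTER_CUBIC)
print(((proj(d,[[.4914,-.1106,.118]])-[290,260])*5))
b=cv2.resize(f2[100:210,185:345],(0,0),fx=3,fy=3,interpolation=cv2.INTER_CUBIC)
cv2.imwrite('pics/t3.png',cv2.resize(np.vstack([a,cv2.copyMakeBorder(b,0,0,0,320,cv2.BORDER_CONSTANT)]),(612,596)))"
```

```text
clock 11.55 at [ 0.4967 -0.111   0.1942] [1.795e+02 1.700e-01 9.161e+01] q6 -19.1 F [ 0.6  0.2 -0. ] M [-0.032  0.025 -0.003] gap 0.0513
turn [0.5  0.17 0.  ] shift [-0.1174 -0.0045  0.0042]
[[259.00100073 230.00316956]]
```

View pics/t3.png

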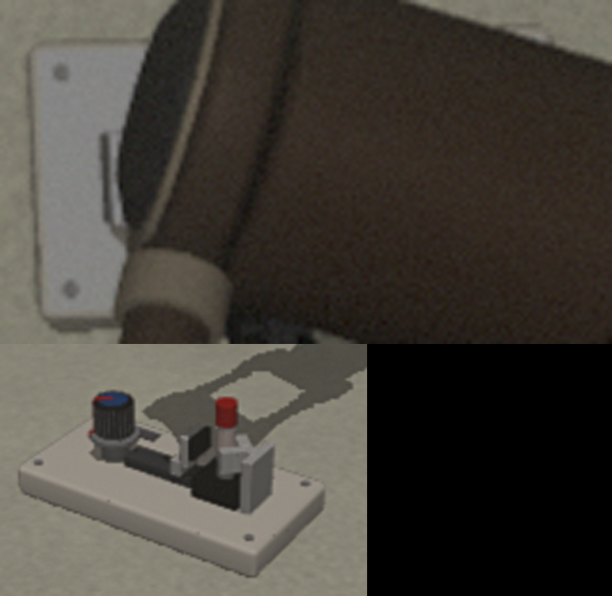

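All 10 views are used. The last one shows the red tube standing upright in the socket, with the knob and collar marks in line on the left. Next I turn the wrist for range and go to the knob.

>>> send_rows(rows=[[0, 0, 0, 0, 0, -0.01, 60], [0, 0, -8, 0, 0, 0, 100], [0, 0, -8, 0, 0, 0, 100], [0, 0, -8, 0, 0, 0, 100], [0, 0, -8, 0, 0, 0, 100], [0, 0, -8, 0, 0, 0, 100], [0, 0, -8, 0, 0, 0, 100], [0, 0, -8, 0, 0, 0, 100], [0, 0, -8, 0, 0, 0, 100], [0, 0, 0, 0, 0, 0, 100]])

```text
clock: 12.65
ee_pos: [0.4926, -0.1097, 0.1984]
orientation: [-180.0, -0.2, 155.6]
contact_force: [0.4, -0.2, -0.8]
finger_gap: 0.085
grip_force: 0.0
```

```bash
python3 -c "
from h import *
plan([.497,-.228,.13])"
```

```text
clock 12.65 at [ 0.4926 -0.1097  0.1984] [-1.7998e+02 -1.6000e-01  1.5559e+02] q6 -83.1 F [ 0.4 -0.2 -0.8] M [-0.023  0.029 -0.003] gap 0.085
turn [-0.02 -0.16  0.  ] shift [-0.0529 -0.1059  0.0684]
```

>>> send_rows(rows=[[0, 0, 0, -0.013, -0.026, 0, 100], [0, 0, 0, -0.013, -0.026, 0, 100], [0, 0, 0, -0.013, -0.027, 0, 100], [0, 0, 0, -0.0139, -0.0269, 0, 100], [0, 0, 0, 0, 0, 0.03, 100], [0, 0, 0, 0, 0, 0.0, 100], [0, 0, 0, 0, 0, 0, 100]])

```text
clock: 13.35
ee_pos: [0.4966, -0.2275, 0.1682]
orientation: [180.0, -0.2, 155.5]
contact_force: [-1.1, -0.6, -0.7]
finger_gap: 0.0849
grip_force: 0.0
```

```bash
python3 -c "
from h import *
plan([.497,-.228,.060])
d=wcam('w6')
h=cv2.cvtColor(d['frame'],cv2.COLOR_BGR2HSV)
b=((h[...,0]>100)&(h[...,0]<130)&(h[...,1]>110)&(h[...,2]>40)).astype(np.uint8)
n,l,st,c=cv2.connectedComponentsWithStats(b);print([(st[i].tolist(),c[i].round(1),ray2z(d,*c[i],.086).round(4)) for i in range(1,n) if st[i][4]>60])
r=(((h[...,0]<6)|(h[...,0]>174))&(h[...,1]>130)&(h[...,2]>50)).astype(np.uint8)
n,l,st,c=cv2.connectedComponentsWithStats(r);print([(st[i].tolist(),c[i].round(1),ray2z(d,*c[i],.086).round(4)) for i in range(1,n) if st[i][4]>10])
print(proj(d,[.497,-.228,.086]))"
```

```text
clock 13.35 at [ 0.4966 -0.2275  0.1682] [179.97  -0.23 155.5 ] q6 -94.7 F [-1.1 -0.6 -0.7] M [ 0.033 -0.012 -0.007] gap 0.0849
turn [ 0.03 -0.23 -0.  ] shift [-0.0006 -0.0003  0.1082]
[([257, 198, 41, 38, 1043], array([277.8, 215.3]), array([ 0.4957, -0.2256,  0.086 ]))]
[([445, 127, 47, 36, 1156], array([470.6, 143.3]), array([ 0.5024, -0.0975,  0.086 ])), ([264, 217, 15, 22, 134], array([271. , 228.1]), array([ 0.5021, -0.2335,  0.086 ]))]
[[275.34381777 218.29842596]]
```

The knob centre is measured within about 1 mm of the tool axis. Descending, then pinching lightly first.

>>> send_rows(rows=[[0, 0, 0, 0, 0, 0.035, 100], [0, 0, 0, 0, 0, 0.035, 100], [0, 0, 0, 0, 0, 0.025, 100], [0, 0, 0, 0, 0, 0.013, 100], [0, 0, 0, 0, 0, 0, 100], [0, 0, 0, 0, 0, 0, 0], [0, 0, 0, 0, 0, 0, 0], [0, 0, 0, 0, 0, 0, 0], [0, 0, 0, 0, 0, 0, 0], [0, 0, 0, 0, 0, 0, 0]], grip_force=30)

```text
clock: 14.4
ee_pos: [0.4992, -0.2285, 0.0632]
orientation: [180.0, 0.1, 155.6]
contact_force: [-0.5, 2.5, 5.7]
finger_gap: 0.0351
grip_force: 29.7
```

```bash
python3 -c "
from h import *
for i in range(3):
  plan([.496,-.228,.060]); s=bot.sense();print('Ftool',Ro.from_euler('xyz',s['orientation'],degrees=True).inv().apply(s['contact_force']).round(1));bot.snapshot('top')"
```

```text
clock 14.4 at [ 0.4992 -0.2285  0.0632] [1.7996e+02 1.4000e-01 1.5557e+02] q6 -94.8 F [-0.5  2.5  5.7] M [ 0.39   0.018 -0.02 ] gap 0.0351
turn [0.04 0.14 0.  ] shift [ 0.0031 -0.0009  0.0032]
Ftool [ 1.5  2.1 -5.7]
clock 14.45 at [ 0.4992 -0.2285  0.0632] [1.7996e+02 1.5000e-01 1.5557e+02] q6 -94.8 F [0.3 2.8 6.4] M [ 0.367  0.06  -0.058] gap 0.035
turn [0.04 0.15 0.  ] shift [ 0.0031 -0.0009  0.0032]
Ftool [ 0.9  2.7 -6.4]
clock 14.5 at [ 0.4992 -0.2285  0.0632] [1.7996e+02 1.5000e-01 1.5557e+02] q6 -94.8 F [0.2 3.  5.4] M [ 0.423  0.061 -0.098] gap 0.0349
turn [0.04 0.15 0.  ] shift [ 0.0031 -0.0009  0.0032]
Ftool [ 1.   2.8 -5.4]
```

The tool settled about 2.5 mm off in tool x. I'll reopen, recentre and regrip harder.

>>> send_rows(rows=[[0, 0, 0, 0, 0, 0, 60], [0, 0, 0, 0, 0, 0, 60], [0, 0, 0, 0.0025, 0.0003, 0.001, 60], [0, 0, 0, 0, 0, 0, 60], [0, 0, 0, 0, 0, 0, 60]])

```text
clock: 15.05
ee_pos: [0.4953, -0.2269, 0.0602]
orientation: [-180.0, -0.0, 155.6]
contact_force: [0.5, -0.1, -0.1]
finger_gap: 0.0511
grip_force: 0.0
```

```bash
python3 -c "
from h import *
plan([.4965,-.2278,.0615])
d=wcam('w7')
h=cv2.cvtColor(d['frame'],cv2.COLOR_BGR2HSV)
b=((h[...,0]>100)&(h[...,0]<130)&(h[...,1]>110)&(h[...,2]>40)).astype(np.uint8)
n,l,st,c=cv2.connectedComponentsWithStats(b);print([(st[i].tolist(),c[i].round(1),ray2z(d,*c[i],.086).round(4)) for i in range(1,n) if st[i][4]>60])
print(proj(d,[bot.sense()['ee_pos'][0],bot.sense()['ee_pos'][1],.086]))"
```

```text
clock 15.05 at [ 0.4953 -0.2269  0.0602] [-1.800e+02 -4.000e-02  1.556e+02] q6 -94.8 F [ 0.5 -0.1 -0.1] M [0.037 0.015 0.018] gap 0.0511
turn [-0.   -0.04  0.  ] shift [-0.0014 -0.0003 -0.0013]
[([243, 284, 70, 62, 2970], array([278.6, 312.8]), array([ 0.4957, -0.2255,  0.086 ]))]
[[274.74304537 313.85462644]]
```

>>> send_rows(rows=[[0, 0, 0, -0.0003, 0, -0.0005, 0], [0, 0, 0, 0, 0, 0, 0], [0, 0, 0, 0, 0, 0, 0], [0, 0, 0, 0, 0, 0, 0], [0, 0, 0, 0, 0, 0, 0]], grip_force=50)

```text
clock: 15.6
ee_pos: [0.496, -0.227, 0.0612]
orientation: [180.0, -0.0, 155.6]
contact_force: [-1.3, 1.1, 3.6]
finger_gap: 0.0349
grip_force: 49.7
```

>>> send_rows(rows=[[0, 0, 4, 0, 0, 0, 0], [0, 0, 4, 0, 0, 0, 0], [0, 0, 0, 0, 0, 0, 0]])

```text
clock: 15.9
ee_pos: [0.4961, -0.2271, 0.0612]
orientation: [180.0, -0.0, 147.6]
contact_force: [-1.2, 1.8, 4.5]
finger_gap: 0.0345
grip_force: 49.7
```

```bash
cat >> h.py <<'E'
def red():
    d=bot.snapshot("scene");f=np.ascontiguousarray(d["frame"][:,:,::-1]);h=cv2.cvtColor(f,cv2.COLOR_BGR2HSV)
    r=(((h[...,0]<8)|(h[...,0]>172))&(h[...,1]>110)&(h[...,2]>45)).astype(np.uint8);r[:,:190]=0;r[:,345:]=0;r[:100]=0;r[215:]=0
    n,l,st,c=cv2.connectedComponentsWithStats(r)
    print("scene red",[(c[i].round(1).tolist(),int(st[i][4])) for i in range(1,n) if st[i][4]>2])
def st(n=4):
    M=[]
    for i in range(n):
        s=bot.sense();M.append(np.r_[s["contact_force"],s["moment"]]);bot.snapshot("top")
    print("clock",round(s["clock"],2),s["ee_pos"].round(4),"yaw",s["orientation"][2].round(2),"q6",s["q"][5].round(1),"gap",round(s["finger_gap"],4),"F,M",np.mean(M,0).round(3))
E
python3 -c "
from h import *
st();red()"
```

```text
clock 16.05 [ 0.496  -0.2271  0.0612] yaw 147.66 q6 -86.8 gap 0.0342 F,M [-0.926  2.149  4.282  0.233  0.186 -0.048]
scene red [([227.9, 123.0], 8), ([283.0, 129.2], 116), ([224.3, 137.3], 3)]
```

>>> send_rows(rows=[[0, 0, 6, 0, 0, 0, 0], [0, 0, 6, 0, 0, 0, 0], [0, 0, 6, 0, 0, 0, 0], [0, 0, 6, 0, 0, 0, 0], [0, 0, 0, 0, 0, 0, 0]])

```text
clock: 16.65
ee_pos: [0.4959, -0.2272, 0.0612]
orientation: [-180.0, -0.0, 123.6]
contact_force: [-0.9, 2.0, 5.9]
finger_gap: 0.0343
grip_force: 49.8
```

```bash
python3 -c "
from h import *
st();red()"
```

```text
clock 16.8 [ 0.4959 -0.2272  0.0612] yaw 123.63 q6 -62.8 gap 0.0345 F,M [-1.559  1.671  5.772  0.205  0.356 -0.071]
scene red [([283.0, 129.2], 116)]
```

>>> send_rows(rows=[[0, 0, 6, 0, 0, 0, 0], [0, 0, 6, 0, 0, 0, 0], [0, 0, 6, 0, 0, 0, 0], [0, 0, 0, 0, 0, 0, 0]])

```text
clock: 17.3
ee_pos: [0.4957, -0.2273, 0.0611]
orientation: [-180.0, -0.0, 105.6]
contact_force: [-2.6, 0.7, 5.7]
finger_gap: 0.0345
grip_force: 49.8
```

```bash
python3 -c "
from h import *
st();red()
d=wcam('w8')
h=cv2.cvtColor(d['frame'],cv2.COLOR_BGR2HSV)
r=(((h[...,0]<8)|(h[...,0]>172))&(h[...,1]>110)&(h[...,2]>40)).astype(np.uint8)
n,l,s,c=cv2.connectedComponentsWithStats(r);print([(c[i].round(1).tolist(),int(s[i][4]),ray2z(d,*c[i],.086).round(4).tolist()) for i in range(1,n) if s[i][4]>3])
"
```

```text
clock 17.45 [ 0.4957 -0.2273  0.0612] yaw 105.64 q6 -44.8 gap 0.0347 F,M [-2.789  0.542  5.241  0.148  0.379 -0.096]
scene red [([283.0, 129.2], 116)]
[([266.4, 330.3], 404, [0.4946, -0.2353, 0.086])]
```

The knob follows the fingers: its stripe has turned 49° for 50° commanded. Continuing in small steps, watching the moment.

>>> send_rows(rows=[[0, 0, 6, 0, 0, 0, 0], [0, 0, 6, 0, 0, 0, 0], [0, 0, 0, 0, 0, 0, 0]])

```text
clock: 17.9
ee_pos: [0.4956, -0.2273, 0.0611]
orientation: [-179.9, 0.0, 93.6]
contact_force: [-2.3, 1.0, 6.2]
finger_gap: 0.0344
grip_force: 49.9
```

```bash
python3 -c "
from h import *
st(6);red()"
```

```text
clock 18.15 [ 0.4956 -0.2273  0.0612] yaw 93.64 q6 -32.8 gap 0.0346 F,M [-2.395  1.236  5.783  0.17   0.423 -0.09 ]
scene red [([283.0, 129.2], 116)]
```

>>> send_rows(rows=[[0, 0, 6, 0, 0, 0, 0], [0, 0, 6, 0, 0, 0, 0], [0, 0, 0, 0, 0, 0, 0]])

```text
clock: 18.55
ee_pos: [0.4955, -0.2273, 0.0612]
orientation: [-179.9, 0.0, 81.6]
contact_force: [-2.6, 1.5, 6.4]
finger_gap: 0.0342
grip_force: 49.9
```

```bash
python3 -c "
from h import *
st(6);red()"
```

```text
clock 18.8 [ 0.4955 -0.2273  0.0612] yaw 81.64 q6 -20.8 gap 0.0347 F,M [-2.637  1.285  5.997  0.187  0.465 -0.088]
scene red [([232.7, 121.6], 9), ([283.1, 129.3], 118)]
```

>>> send_rows(rows=[[0, 0, 6, 0, 0, 0, 0], [0, 0, 6, 0, 0, 0, 0], [0, 0, 0, 0, 0, 0, 0]])

```text
clock: 19.2
ee_pos: [0.4955, -0.2272, 0.0612]
orientation: [-179.9, 0.0, 69.6]
contact_force: [-2.6, 1.1, 6.4]
finger_gap: 0.0346
grip_force: 49.9
```

```bash
python3 -c "
from h import *
st(6);red()"
```

```text
clock 19.45 [ 0.4954 -0.2272  0.0611] yaw 69.69 q6 -8.8 gap 0.0347 F,M [-2.916  1.306  5.98   0.188  0.501  0.093]
scene red [([233.5, 121.5], 8), ([283.3, 129.3], 115)]
```

>>> send_rows(rows=[[0, 0, 6, 0, 0, 0, 0], [0, 0, 6, 0, 0, 0, 0], [0, 0, 0, 0, 0, 0, 0]])

```text
clock: 19.85
ee_pos: [0.4954, -0.2272, 0.0612]
orientation: [-179.9, 0.1, 57.6]
contact_force: [-2.8, 2.3, 6.1]
finger_gap: 0.0345
grip_force: 49.9
```

```bash
python3 -c "
from h import *
st(6);red()"
```

```text
clock 20.1 [ 0.4954 -0.2272  0.0611] yaw 57.71 q6 3.1 gap 0.0344 F,M [-3.317  1.349  6.29   0.243  0.516  0.143]
scene red [([234.2, 121.5], 8), ([283.4, 129.3], 115)]
```

The moment jumped by about 0.23 N m near 86–90° of turn, so the clutch is slipping. I'll turn on another 24° and check the plateau and stripe.

>>> send_rows(rows=[[0, 0, 6, 0, 0, 0, 0], [0, 0, 6, 0, 0, 0, 0], [0, 0, 6, 0, 0, 0, 0], [0, 0, 6, 0, 0, 0, 0], [0, 0, 0, 0, 0, 0, 0]])

```text
clock: 20.7
ee_pos: [0.4952, -0.227, 0.0611]
orientation: [-179.9, 0.1, 33.6]
contact_force: [-3.0, 0.9, 6.6]
finger_gap: 0.0342
grip_force: 50.0
```

```bash
python3 -c "
from h import *
st(6);red()
d=wcam('w9')
h=cv2.cvtColor(d['frame'],cv2.COLOR_BGR2HSV)
r=(((h[...,0]<8)|(h[...,0]>172))&(h[...,1]>110)&(h[...,2]>40)).astype(np.uint8)
n,l,s,c=cv2.connectedComponentsWithStats(r);print([(c[i].round(1).tolist(),int(s[i][4]),ray2z(d,*c[i],.086).round(4).tolist(),np.degrees(np.arctan2(*(ray2z(d,*c[i],.086)[:2]-[.4957,-.2258])[::-1]))) for i in range(1,n) if s[i][4]>3])
"
```

```text
clock 20.95 [ 0.4952 -0.2271  0.0612] yaw 33.7 q6 27.2 gap 0.0344 F,M [-3.219  1.699  6.702  0.289  0.559  0.11 ]
scene red [([235.8, 121.6], 9), ([283.4, 129.3], 114)]
[([266.2, 330.9], 406, [0.4869, -0.2274, 0.086], np.float64(-169.60683428983847))]
```

The grip hasn't slipped (stripe pixel unchanged), the moment is level and the tube is at rest. Slip is about 34°, so I add 14°, release and back off.

>>> send_rows(rows=[[0, 0, 7, 0, 0, 0, 0], [0, 0, 7, 0, 0, 0, 0], [0, 0, 0, 0, 0, 0, 0], [0, 0, 0, 0, 0, 0, 0], [0, 0, 0, 0, 0, 0, 70], [0, 0, 0, 0, 0, 0, 70], [0, 0, 0, 0, 0, 0, 70], [0, 0, 0, 0, 0, 0, 70], [0, 0, 0, 0, 0, -0.03, 70], [0, 0, 0, 0, 0, -0.04, 70], [0, 0, 0, 0, 0, -0.04, 70], [0, 0, 0, 0, 0, 0, 70]])

```text
clock: 22.3
ee_pos: [0.5006, -0.2297, 0.1776]
orientation: [179.4, -0.5, 19.6]
contact_force: [0.2, -0.8, -0.1]
finger_gap: 0.0597
grip_force: 0.0
```

```bash
python3 -c "
from h import *
st(3);red()
d=wcam('w10')
h=cv2.cvtColor(d['frame'],cv2.COLOR_BGR2HSV)
r=(((h[...,0]<8)|(h[...,0]>172))&(h[...,1]>100)&(h[...,2]>40)).astype(np.uint8)
n,l,s,c=cv2.connectedComponentsWithStats(r)
for i in range(1,n):
  if s[i][4]>2:
    for z in(.086,.054):
      p=ray2z(d,*c[i],z);print(c[i].round(1),s[i][4],z,p.round(4),np.degrees(np.arctan2(*(p[:2]-[.4957,-.2263])[::-1])).round(1))
"
```

```text
clock 22.4 [ 0.4969 -0.2277  0.1723] yaw 19.61 q6 41.2 gap 0.0597 F,M [-0.322 -0.345 -0.568 -0.002 -0.007 -0.006]
scene red [([236.7, 121.5], 11), ([283.3, 129.5], 114)]
[ 82.1 167.6] 1328 0.086 [ 0.4853 -0.098   0.086 ] 94.6
[ 82.1 167.6] 1328 0.054 [ 0.4731 -0.0837  0.054 ] 99.0
[272.7 228.8] 144 0.086 [ 0.4865 -0.2261  0.086 ] 178.6
[272.7 228.8] 144 0.054 [ 0.4744 -0.2299  0.054 ] -170.4
```

>>> send_rows(rows=[[0, 0, 0, 0, 0, -0.04, 70], [0, 0, 0, -0.03, 0.03, 0, 70], [0, 0, 0, -0.03, 0.03, 0, 70], [0, 0, 0, -0.03, 0.03, 0, 70], [0, 0, 0, -0.03, 0.03, 0, 70], [0, 0, 0, -0.03, 0.03, 0, 70], [0, 0, 0, 0, 0, 0, 70], [0, 0, 0, 0, 0, 0, 70]])

```text
clock: 23.35
ee_pos: [0.4037, -0.4186, 0.2089]
orientation: [-179.8, 0.0, 19.5]
contact_force: [-0.3, 0.4, 0.3]
finger_gap: 0.0596
grip_force: 0.0
```

```bash
python3 -c "
from h import *
st(2)
d=bot.snapshot('top');f=np.ascontiguousarray(d['frame'][:,:,::-1])
h=cv2.cvtColor(f,cv2.COLOR_BGR2HSV)
r=(((h[...,0]<10)|(h[...,0]>170))&(h[...,1]>80)&(h[...,2]>35)).astype(np.uint8);r[:,:290]=0;r[:250]=0;r[360:]=0
n,l,s,c=cv2.connectedComponentsWithStats(r,connectivity=8)
for i in range(1,n):
    for z in(.118,.086,.054):
      p=ray2z(d,*c[i],z);print(c[i].round(1),s[i][4],z,p.round(4),np.degrees(np.arctan2(*(p[:2]-[.4950,-.2290])[::-1])).round(1))
"
```

```text
clock 23.4 [ 0.4043 -0.4178  0.2091] yaw 19.55 q6 20.2 gap 0.0597 F,M [-0.559  0.433 -0.095  0.04  -0.043  0.021]
[341.3 305.5] 122 0.118 [ 0.4923 -0.1098  0.118 ] 91.3
[341.3 305.5] 122 0.086 [ 0.4921 -0.1136  0.086 ] 91.5
[341.3 305.5] 122 0.054 [ 0.4918 -0.1175  0.054 ] 91.6
[409.5 309.8] 28 0.118 [ 0.4848 -0.22    0.118 ] 138.5
[409.5 309.8] 28 0.086 [ 0.4843 -0.2281  0.086 ] 175.3
[409.5 309.8] 28 0.054 [ 0.4838 -0.2363  0.054 ] -147.1
```

```bash
python3 -c "
from rig import bot
print(bot.job_done())"
```

```text
the job is handed in; nothing more can be done
None
```

The job is handed in at about 23 s: the red tube stands upright in the socket with the jaw closed on it, and the clutch slipped an estimated 45–50°. I took the slip from the jump in wrist moment and the knob's turn, because the collar mark was never visible. `job_done()` returned no verdict.

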